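# Seat the scale pan and hold up the telescoping read-out

## Robot

A 6-joint arm with a two-finger parallel gripper is mounted at the origin on the work surface. World frame = base frame: x ahead of the robot, y to its left, z up, the work surface at z = 0. Lengths are in m, angles in rad, forces in N, time in s.
With the tool pointing down it reaches from about 0.25 to 0.8 m from the base axis. Payload 8.5 kg.
Tool frame: the origin (TCP) lies midway between the tips of the shut fingers; the grasp point (between the pads) lies 19 mm behind it; z points along the fingers, y is the direction in which the jaws open and shut (so a half turn about z gives the same grasp; the last joint's range is limited). The gripper opens to 85 mm and grips with 20 to 120 N. Pads are 22 mm wide; open, the fingers measure 114 mm over their backs; the gripper's body (76 mm by 85 mm) begins 54 mm behind the grasp point. The pads swing forward as they close: fully open they stand 13 mm farther back than shut.
Start: joints at [-1.112, 0.238, -0.013, 1.319, 0, 1.571], TCP at [0.232, -0.471, 0.231] pointing down, gripper open.
Joint ranges: [-2.66, 2.66], [-1.03, 1.9], [-1.14, 1.46], [-1.82, 2.27], [-1.45, 1.34], [-3.14, 3.14]. Speed limits (rad/s): [2.22, 2.22, 2.79, 3.14, 3.14, 3.14].

## Interface

Orientations are given as a unit quaternion [x, y, z, w].
In Python, from rig import * gives the robot as it stands.
- The arm moves only by the tool apply_moves, never from a script. Its argument "commands" is a list of rows, each a list of 7 numbers: the turn, a rotation vector about the tool's x, y, z in degrees, then the shift along the tool's x, y, z in m, then the closure, from 0 (fully open) to 1 (shut). In form: [[ax, ay, az, dx, dy, dz, grip], ...]. A call has 1 to 12 rows; each row is the pose to reach, as a shift and turn from the pose commanded when the call began, along the tool's axes at that moment; what a row does not reach only later rows make up. A row lasts 1/10 s, in which the tool goes at most 50 mm and 8.59 degrees, less where a joint would pass 70% of its speed; a pose out of reach is approached as far as the arm can. A call with a gripper value outside its range is refused whole. The fingers move at their own pace and stop on an object; "grip_force" is the grip in N (left out, the last holds). Time passes only in rows, so rows that repeat a pose let the fingers close. It gives the time, the measured TCP pose, the force and the opening at its end, in the units of the state.
- state(): the state, without advancing time (a new reading comes with each control period).
- grab_frame(name): name is "scene" or "top" or "wrist"; returns the picture (400x640x3 uint8, red, green, blue); there is no depth.
- camera_info(name): a dict with "camera_matrix" (3x3 intrinsics, pixels), "camera_from_world" (4x4, takes a point from world to camera coordinates). Camera axes: x right, y down, z forward; pixel columns grow to the right and rows downward; lengths in m; the calibration is good to about 2 mm. A picture is of the moment at which its call begins: read the wrist's pose just before it. camera_info takes no time and is no camera call; for the wrist camera it gives the pose at the moment of the call.
- sign_off(): hands the job in, once; it reports no verdict.
The state is a dict: "clock": time; "qpos": joint angles; "dq": joint speeds; "joint_torque": joint torques, N m; "position": TCP position; "ee_rot": TCP orientation; "force": force on the tool from outside, world axes, zero at the start; "moment": the same for the moment, N m; "finger_gap": opening from 0.0 (shut) to 1.0 (fully open).
Only numpy, scipy, OpenCV 4.12 (cv2) and the standard library are available. Lean on these libraries where they do the work, as an engineer would, in place of code of your own. Each camera call takes 0.05 s, during which the arm holds its last target.

## Task

Get the bench scale ready for a check: first press the raised edge of its loose metal pan down until the pan sits level. Then squeeze in the release button on the head of the telescoping read-out next to the scale, pull the head straight up past the first click to its second stop, where it goes no further, and finish while still gripping it up there: it slides back down if let go. Leave the weights, tools, tape and bottle where they are.

Things in the scene. Friction and masses are not known exactly. Their poses are not given: they have to be found in the camera images.
- scale: fixed bench scale: cream casing 220 x 240 mm, 70 mm high, blue sides, a dark keypad strip on its front (-x) face, carrying the pan on a cross of arms. Origin on the table under the casing's centre; x points from keypad side to rear, z up. Its place and yaw vary.
- pan_mid (a point): centre of the upper face of the loose flat bright metal pan (190 x 190 mm, 4 mm sheet, skirt to 11 mm below it, about 0.7 kg) on the scale. z is the pan's upward normal, x as the scale's. At the start its front (keypad side, -x) edge stands 9 to 12 mm too high, since the two stiff feet under it are not pushed home. Seated, the upper face is level, 107 mm above the table.
- pan_press (a point): point on the pan's upper face over the middle between the two raised front feet, 80 mm from pan_mid towards the keypad side (15 mm inside that edge): press straight down here. It starts 116 to 119 mm above the table and is at 107 mm when seated. The feet slide down stiffly under roughly 4 to 9 N of push and stay where they are pushed.
- pan_foot (a joint): how far the two front feet under the pan have been pushed down, m: 0 fully raised, 0.012 fully home (pan level); starts at 0 to 0.003
- mast_stand: fixed stand of the read-out: round steel foot 100 mm dia with a black column 37 mm dia up to 145 mm, out of which an aluminium tube with the read-out head slides. Origin on the table under the column's axis; z up; x is the head's thin direction, pointing to the button's side. Stands left or right of the scale; yaw varies.
- grip (a point): grip point inside the read-out head, on the mast axis, 22 mm below the head's top (187 mm above the table when home; rises with the head). Head: grey upright box, 32 mm thick (x of mast_stand), 110 mm wide (y), 62 mm tall, about 0.4 kg with its tube, guided vertically; display on the -x face, button on the +x face. Grip from above across the thin direction. Axes as mast_stand.
- button_face (a point): centre of the outer face of the release button: a black push plate on the head's +x face, 26 mm wide (y), 30 mm tall, centred 22 mm below the head's top, standing 7 mm proud (2 mm when fully in). The head is 39 mm thick over the button, 34 mm once it is squeezed in; gripping head and button together squeezes it.
- button (a joint): how far the release button is pushed into the head (towards -x of mast_stand), m: 0 out, 0.005 fully in. Spring, 3 N at the start to 8 N fully in (grip with 20 N or more); springs out when let go. While it is out, a catch locks the head in the home position; from 3 mm in, the head is free to be pulled up.
- mast (a joint): extension of the read-out, m: 0 home (start), a first click at about 0.050 to 0.061 that needs about 7 N extra to pull past (a head let go above it sinks and comes to rest on it), 0.12 the second stop (end of travel, hard). No catch at the second stop: the head sinks if let go. Slightly damped (about 1 N at 50 mm per s).
- weight_case: fixed (heavy) closed stainless case with a bail handle, 146 x 106 mm, 105 mm high to the handle's top; origin under its centre; stands on the side of the scale where the read-out does not
- weight_large: loose turned-steel calibration weight with a grip knob, 48 mm dia, 66 mm high; origin under its centre
- weight_small: loose turned-steel calibration weight, 34 mm dia, 46 mm high; origin under its centre
- screwdriver: loose screwdriver lying on the table, to be left alone
- spanner: loose steel spanner lying on the table, to be left alone
- tape_roll: loose roll of packing tape lying flat, 90 mm dia, 45 mm high; origin under its centre
- spray_bottle: loose white bottle with a grey cap, standing, 64 mm dia, 170 mm high; origin under its centre
There are look-alikes about, which are no part of the job. What is shaped like the mast_stand but blue or brown is not meant.

How it is judged:
On the way, in this order (a step that is already met when the one before it is completed fails the run):
1. the pan has been pressed down level on its feet (angle between pan_mid's own z axis and vertical below 0.02 rad and value of joint pan_foot above 0.0095 m and x of pan_mid in the frame of scale between -0.01 and 0.01 m and y of pan_mid in the frame of scale between -0.01 and 0.01 m), for 0.2 s.
2. the release button has been squeezed in (value of joint button above 0.003 m), for 0.1 s.
3. the read-out has been pulled up to its second stop (value of joint mast above 0.112 m), for 0.2 s.
At the end, for the whole second after the job is handed in: The pan lies level (within 0.02 rad, front feet home to 2.5 mm, centred on the scale within 10 mm in x and y); the read-out is extended to its second stop (more than 112 of 120 mm), still, and gripped by the fingers (contact force above 2 N), which carry it (all of step 1 and value of joint mast above 0.112 m and velocity of joint mast between -0.01 and 0.01 m/s and contact force between the fingers and mast_stand above 2 N); the arm keeps its last pose, push and grip.
It fails at once if a weight, tool, the tape or the bottle was shifted or knocked over (more than 30 mm) (distance of any of weight_large, weight_small, screwdriver, spanner, tape_roll, spray_bottle from where it was at the start of the episode above 0.03 m).
It also fails if it takes over 48 s, if anything falls off the work surface, if the arm or the gripper's body presses on something with over 40 N, if the wrist force passes 120 N, or if a joint passes its speed limit or range.

## Working session

There is one attempt and no reset: what is moved stays moved. The work goes in short steps, Python scripts to look and compute and a tool call to move; the robot and the scene stay as the last step left them, time stands still between calls to the robot, and variables do not carry over. Pictures are saved under pics/ and viewed, and the job is handed in when it is done.

Besides the shell and the picture viewer there is one more tool, called after ">>>" as name([rows], argument=value, ...), one row to a line, values as JSON. apply_moves: Moves the arm, as the interface text tells. Its arguments: {"type":"object","properties":{"commands":{"type":"array","items":{"type":"array","items":{"type":"number"}}},"grip_force":{"type":"number"}},"required":["commands"]}

```bash
mkdir -p pics
cat > h.py <<'E'
from rig import *
import numpy as np, cv2
def save(name,img): cv2.imwrite('pics/'+name,cv2.cvtColor(img,cv2.COLOR_RGB2BGR))
def crop(img,c0,r0,c1,r1,s):
    return cv2.resize(img[r0:r1,c0:c1],None,fx=s,fy=s,interpolation=cv2.INTER_CUBIC)
def proj(name,P,ci=None):
    ci=ci or camera_info(name);T=np.array(ci['camera_from_world']);K=np.array(ci['camera_matrix'])
    p=T[:3,:3]@np.array(P,float)+T[:3,3];u=K@p;return u[:2]/u[2]
def unproj(name,px,z,ci=None):
    ci=ci or camera_info(name);T=np.array(ci['camera_from_world']);K=np.array(ci['camera_matrix'])
    d=T[:3,:3].T@np.linalg.inv(K)@np.array([px[0],px[1],1.]);c=-T[:3,:3].T@T[:3,3]
    return c+d*(z-c[2])/d[2]
E
python3 - <<'E'
from h import *
for n in ('scene','top'):
    im=grab_frame(n); np.save(n+'.npy',im); save(n+'1.png',im)
    ci=camera_info(n);T=np.array(ci['camera_from_world']);print(n,-T[:3,:3].T@T[:3,3])
print(state())
E
```

```text
scene [1.6467136  0.40616532 0.99951585]
top [0.30911101 0.03304925 1.30507543]
{'clock': 0.1, 'qpos': array([-1.11202328e+00,  2.38727566e-01, -1.41777768e-02,  1.31920136e+00,
       -2.52838108e-05,  1.57077104e+00]), 'dq': array([-0.00061873, -0.00044986,  0.00159996, -0.00011439, -0.00268731,
        0.00018086]), 'joint_torque': array([ 2.10521823e-03, -5.39721537e+01,  3.46997952e+01,  1.34367522e-02,
        9.41420740e-05,  4.48006165e-07]), 'position': array([ 0.23232077, -0.47037715,  0.23073531]), 'ee_rot': array([ 9.73802984e-01,  2.27392433e-01, -1.61279995e-04, -6.35155759e-04]), 'force': array([ 0.15349454,  0.47259829, -0.41270746]), 'moment': array([-0.01115266,  0.00739523, -0.02867319]), 'finger_gap': 0.9978650651126574}
```

View pics/scene1.png

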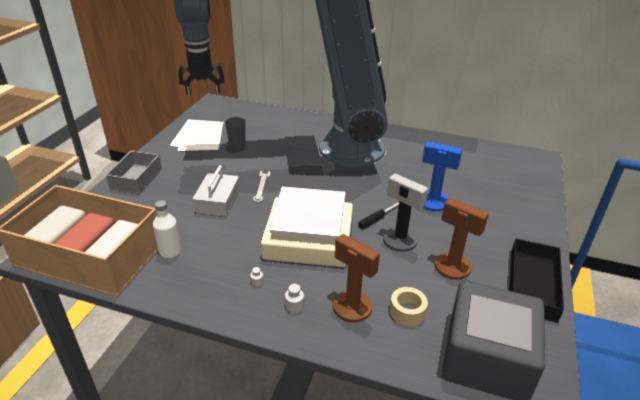

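View pics/top1.png

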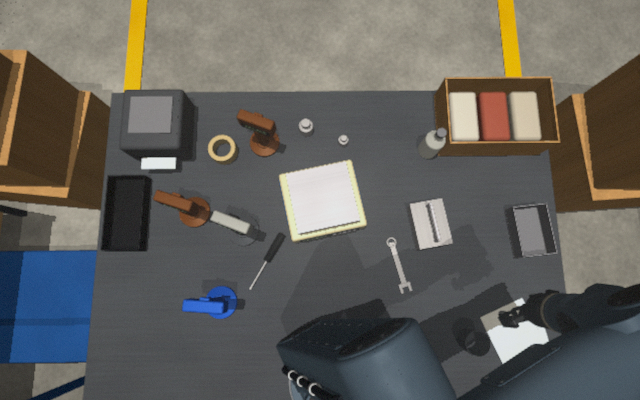

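Scene shows look-alikes of the read-out: blue (top 210,303), brown (top 257,122 and 182,205), and the grey/black one (top 232,222; scene 405,195). I choose the grey one. Now close crops.

Run:
```python
from h import *
t=np.load('top.npy');s=np.load('scene.npy')
save('topc.png',crop(t,170,140,380,280,3.8)); save('scc.png',crop(s,250,160,450,310,4))
```

```text
(no output)
```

View pics/topc.png

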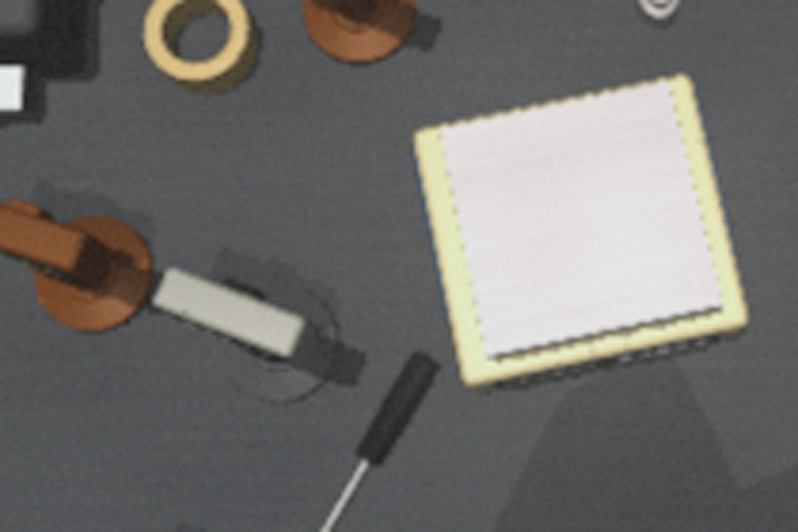

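View pics/scc.png

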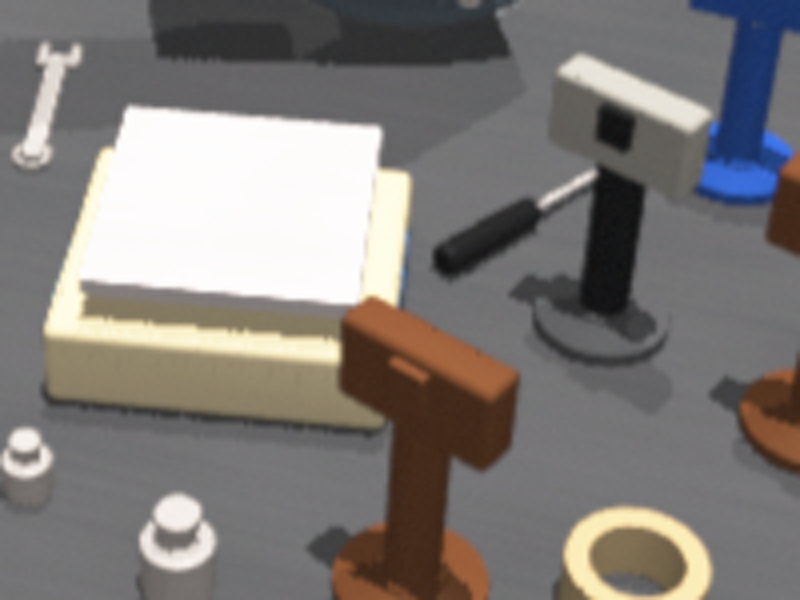

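Run:
```python
from h import *
f=lambda u,v:((u+.5)/3.8-.5+170,(v+.5)/3.8-.5+140)
def show(n,pts,z):
    P=np.array([unproj('top',f(*p),z) for p in pts]);print(n,P.round(4).tolist());print(' centre',P.mean(0).round(4))
    for i in range(4):
        d=P[(i+1)%4]-P[i];print('  len %.4f ang %.2f'%(np.hypot(*d[:2]),np.degrees(np.arctan2(d[1],d[0]))))
show('case',[(415,130),(690,75),(748,325),(467,385)],.070)
show('pan',[(438,128),(672,80),(721,310),(490,358)],.112)
show('head',[(172,267),(305,317),(292,358),(152,303)],.209)
g=lambda u,v:((u+.5)/4-.5+250,(v+.5)/4-.5+160)
P=np.array([unproj('scene',g(*p),.209) for p in [(580,55),(711,112),(692,132),(553,76)]]);print('head scene',P.round(4).tolist(),P.mean(0))
```

```text
case [[0.6335, 0.1579, 0.07], [0.6791, -0.0724, 0.07], [0.4675, -0.1145, 0.07], [0.421, 0.1139, 0.07]]
 centre [0.5503 0.0212 0.07  ]
  len 0.2347 ang -78.79
  len 0.2158 ang -168.75
  len 0.2330 ang 101.51
  len 0.2170 ang 11.70
pan [[0.624, 0.1351, 0.112], [0.6624, -0.0541, 0.112], [0.4742, -0.0885, 0.112], [0.4381, 0.0932, 0.112]]
 centre [0.5497 0.0214 0.112 ]
  len 0.1931 ang -78.50
  len 0.1914 ang -169.63
  len 0.1853 ang 101.24
  len 0.1906 ang 12.71
head [[0.496, 0.319, 0.209], [0.4585, 0.2217, 0.209], [0.429, 0.2304, 0.209], [0.4698, 0.3323, 0.209]]
 centre [0.4633 0.2758 0.209 ]
  len 0.1042 ang -111.08
  len 0.0308 ang 163.74
  len 0.1098 ang 68.19
  len 0.0294 ang -27.00
head scene [[0.4349, 0.2366, 0.209], [0.4734, 0.3335, 0.209], [0.5008, 0.3253, 0.209], [0.467, 0.2245, 0.209]] [0.46906549 0.27999031 0.209     ]
```

>>> apply_moves([
  [0, 0, -42.7, 0.425, -0.32, 0, 1],
  [0, 0, -42.7, 0.425, -0.32, 0, 1],
  [0, 0, -42.7, 0.425, -0.32, 0, 1],
  [0, 0, -42.7, 0.425, -0.32, 0, 1],
  [0, 0, -42.7, 0.425, -0.32, 0, 1],
  [0, 0, -42.7, 0.425, -0.32, 0, 1],
  [0, 0, -42.7, 0.425, -0.32, 0, 1],
  [0, 0, -42.7, 0.425, -0.32, 0, 1],
  [0, 0, -42.7, 0.425, -0.32, 0, 1],
  [0, 0, -42.7, 0.425, -0.32, 0, 1],
  [0, 0, -42.7, 0.425, -0.32, 0, 1],
  [0, 0, -42.7, 0.425, -0.32, 0, 1],
], grip_force=40)

```text
clock: 1.3
position: [0.4731, 0.0077, 0.2307]
ee_rot: [0.823, 0.568, 0.0, -0.0]
force: [0.4, -0.2, -0.1]
finger_gap: -0.0
```

Run:
```python
from h import *
import pickle
ci=camera_info('wrist');im=grab_frame('wrist');save('w1.png',im);pickle.dump((ci,im),open('w1.pkl','wb'))
s=state();print(s['clock'],s['position'],s['ee_rot'],s['qpos'],s['force'],s['finger_gap'])
T=np.array(ci['camera_from_world']);print(-T[:3,:3].T@T[:3,3])
print(proj('wrist',(0.4716,.0054,.117),ci))
```

```text
1.35 [0.47214376 0.0061544  0.23073077] [ 8.23179322e-01  5.67781194e-01 -4.35093714e-04 -3.60908225e-04] [ 1.29597435e-02  1.48818145e-01 -1.29575294e-01  1.29352765e+00
  1.14694173e-04  1.94693625e+00] [-0.36296825 -0.72576863  0.59620383] -0.000202664885822533
[0.50126513 0.08069054 0.37420001]
[316.63001228 200.87571483]
```

View pics/w1.png

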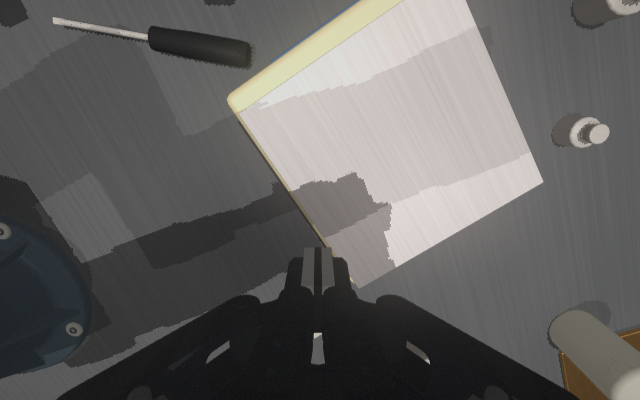

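Wrist view: pan front edge runs (238,112)–(355,288), midpoint ≈(297,200); my press point projects at (317,201), just inside it, as wanted. Pressing down.

>>> apply_moves([
  [0, 0, 0, 0, 0, 0.05, 1],
  [0, 0, 0, 0, 0, 0.09, 1],
  [0, 0, 0, 0, 0, 0.107, 1],
  [0, 0, 0, 0, 0, 0.112, 1],
  [0, 0, 0, 0, 0, 0.115, 1],
  [0, 0, 0, 0, 0, 0.117, 1],
  [0, 0, 0, 0, 0, 0.119, 1],
  [0, 0, 0, 0, 0, 0.121, 1],
  [0, 0, 0, 0, 0, 0.122, 1],
])

```text
clock: 2.25
position: [0.4721, 0.0042, 0.1098]
ee_rot: [0.824, 0.566, 0.0, 0.0]
force: [-2.9, -3.1, 4.2]
finger_gap: 0.004
```

>>> apply_moves([
  [0, 0, 0, 0, 0, 0.002, 1],
  [0, 0, 0, 0, 0, 0.003, 1],
  [0, 0, 0, 0, 0, 0.004, 1],
])

```text
clock: 2.55
position: [0.4722, 0.0043, 0.1067]
ee_rot: [0.824, 0.566, 0.001, 0.001]
force: [-9.6, -3.7, 32.5]
finger_gap: -0.0
```

Run:
```python
from h import *
s=state();print(s['position'],s['force'])
```

```text
[0.47222807 0.0042752  0.1067084 ] [-9.5817     -3.71058953 32.53633142]
```

>>> apply_moves([
  [0, 0, 0, 0, 0, 0, 1],
  [0, 0, 0, 0, 0, -0.03, 1],
  [0, 0, 0, 0, 0, -0.08, 1],
  [0, 0, 0, 0.03, -0.02, -0.13, 1],
  [0, 0, 0, 0.07, -0.05, -0.16, 0.6],
  [0, 0, 0, 0.12, -0.08, -0.19, 0.2],
  [0, 0, 0, 0.15, -0.106, -0.19, 0],
  [0, 0, 0, 0.15, -0.106, -0.19, 0],
  [0, 0, 0, 0.15, -0.106, -0.19, 0],
])

```text
clock: 3.45
position: [0.4265, 0.1855, 0.2959]
ee_rot: [0.823, 0.568, 0.001, -0.001]
force: [0.1, 0.4, 0.5]
finger_gap: 0.845
```

Run:
```python
from h import *
import pickle
ci=camera_info('wrist');im=grab_frame('wrist');save('w2.png',im);pickle.dump((ci,im),open('w2.pkl','wb'))
s=state();print(s['clock'],s['position'],s['ee_rot'],s['qpos'],s['force'],s['finger_gap'])
sc=grab_frame('scene');save('sc2.png',crop(sc,250,160,450,310,4))
```

```text
3.5 [0.42658653 0.18406596 0.29532929] [ 8.23275031e-01  5.67642437e-01  4.68682274e-04 -2.58917009e-04] [ 4.06894844e-01  1.18886772e-01 -9.13317046e-04  1.45017818e+00
  6.91077952e-04  2.34120882e+00] [-0.29227528 -0.24277335 -0.54927725] 0.9237884948839462
```

View pics/w2.png

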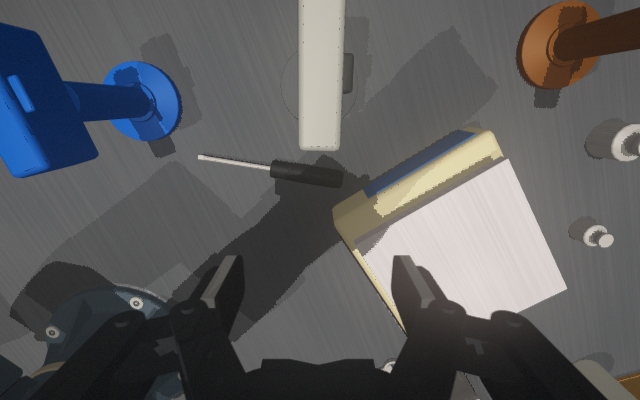

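View pics/sc2.png

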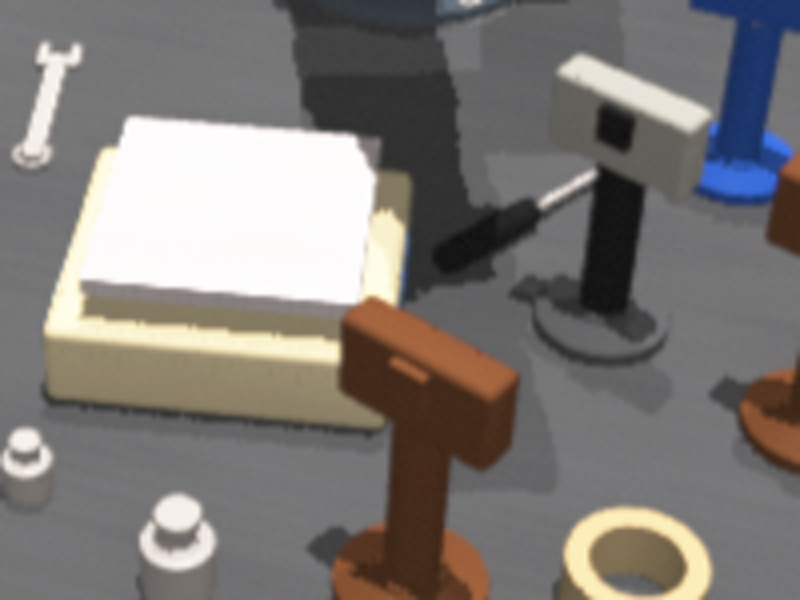

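Pan's far (front) edge dropped from crop row 107 to 118, the rear edge is unmoved: seated. Wrist view shows the grey head (300–345, 0–150) with its black button at (348,72) on its right. Zoom for the exact lateral place.

Run:
```python
from h import *
import pickle
ci,im=pickle.load(open('w2.pkl','rb'))
save('w2c.png',crop(im,260,0,390,160,3.75*1))
T=np.array(ci['camera_from_world']);print(-T[:3,:3].T@T[:3,3])
```

```text
[0.45436738 0.25833768 0.43953707]
```

View pics/w2c.png

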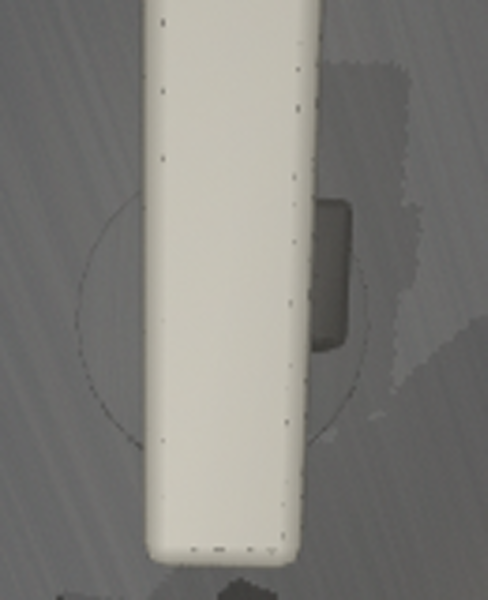

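Run:
```python
from h import *
import pickle
ci,im=pickle.load(open('w2.pkl','rb'))
f=lambda u,v:((u+.5)/3.75-.5+260,(v+.5)/3.75-.5)
q=lambda u,v,z:unproj('wrist',f(u,v),z,ci)
L=[q(144,30,.205),q(145,500,.205)];R=[q(319,30,.205),q(303,500,.205)]
for n,(a,b) in (('L',L),('R',R)):
    d=a-b;print(n,a.round(4),b.round(4),np.degrees(np.arctan2(d[1],d[0])))
a=np.radians(69.);X=np.array([np.sin(a),-np.cos(a)]);Y=np.array([np.cos(a),np.sin(a)])
for p in L+R+[q(144,563,.207),q(300,563,.207)]+[q(350,205,.2),q(347,345,.2)]: print('along X,Y',p[:2]@X,p[:2]@Y)
for z in (0.,.012):
  c=q(223,322,z);print('foot centre',c.round(4),c[:2]@X,c[:2]@Y)
p=state()['position'];print(p,p[:2]@X,p[:2]@Y)
```

```text
L [0.4635 0.3187 0.205 ] [0.4336 0.2437 0.205 ] 68.3141807971332
R [0.4921 0.3079 0.205 ] [0.4626 0.2327 0.205 ] 68.54644052538113
along X,Y 0.3184701285204948 0.463644634243361
along X,Y 0.3175040680421196 0.3829403547389932
along X,Y 0.34913133849288047 0.4637783672486726
along X,Y 0.3484925124448045 0.3830805229957087
along X,Y 0.317254161037339 0.3709173500624438
along X,Y 0.3480829338367788 0.37105755581522926
along X,Y 0.3561651754695088 0.4365350406837517
along X,Y 0.35654642935894204 0.41194104272983273
foot centre [0.464  0.2782 0.    ] 0.33347335590819255 0.42599295030430895
foot centre [0.4637 0.2777 0.012 ] 0.33342244402953486 0.4253927759397089
[0.42663238 0.18304652 0.29499569] 0.332697631692085 0.32378001462593153
```

>>> apply_moves([
  [0, 0, 0.7, 0.04, 0.003, 0, 0],
  [0, 0, 0.7, 0.08, 0.003, 0, 0],
  [0, 0, 0.7, 0.101, 0.003, 0, 0],
  [0, 0, 0.7, 0.101, 0.003, 0, 0],
  [0, 0, 0.7, 0.101, 0.003, 0.03, 0],
  [0, 0, 0.7, 0.101, 0.003, 0.06, 0],
  [0, 0, 0.7, 0.101, 0.003, 0.09, 0],
  [0, 0, 0.7, 0.101, 0.003, 0.115, 0],
  [0, 0, 0.7, 0.101, 0.003, 0.13, 0],
  [0, 0, 0.7, 0.101, 0.003, 0.13, 0],
])

```text
clock: 4.55
position: [0.4646, 0.2733, 0.1631]
ee_rot: [0.828, 0.561, -0.002, -0.0]
force: [0.4, 0.1, 1.3]
finger_gap: 1.002
```

Run:
```python
from h import *
im=grab_frame('wrist');save('w3.png',im)
s=state();print(s['clock'],s['position'],s['ee_rot'],s['qpos'],s['force'],s['finger_gap'])
```

```text
4.6 [0.46528523 0.27397403 0.16464482] [ 8.28076703e-01  5.60613662e-01 -1.13553090e-03 -8.09858851e-05] [ 5.32155335e-01  2.95557673e-01 -1.07582827e-01  1.16993258e+00
  1.87323980e-05  2.48349372e+00] [0.30688098 0.30351288 0.77664768] 0.9969654469002923
```

View pics/w3.png

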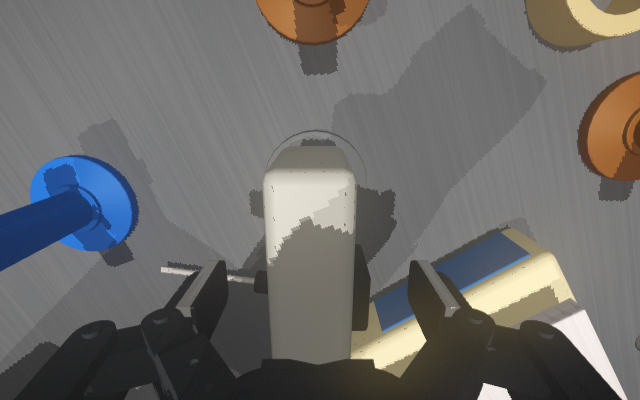

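Head (268–355) sits between the open fingers (left pad ≈215, right ≈425), button at (362,287), near the pads. Closing.

>>> apply_moves([
  [0, 0, 0, 0, 0, 0, 1],
  [0, 0, 0, 0, 0, 0, 1],
  [0, 0, 0, 0, 0, 0, 1],
  [0, 0, 0, 0, 0, 0, 1],
  [0, 0, 0, 0, 0, 0, 1],
  [0, 0, 0, 0, 0, 0, 1],
  [0, 0, 0, 0, 0, 0, 1],
  [0, 0, 0, 0, 0, 0, 1],
], grip_force=60)

```text
clock: 5.4
position: [0.4632, 0.277, 0.1668]
ee_rot: [0.827, 0.562, -0.0, -0.002]
force: [-16.0, 5.4, 14.5]
finger_gap: 0.372
```

Run:
```python
from h import *
im=grab_frame('wrist');save('w4.png',crop(im,160,180,480,400,2.4))
s=state();print(s['clock'],s['position'],s['force'],s['moment'],s['finger_gap'],s['finger_gap']*85)
```

```text
5.45 [0.46319771 0.27698051 0.16677174] [-15.56703832   5.48894134  13.70665186] [ 0.81872891  2.61395977 -0.19282829] 0.3633108815215696 30.881424929333416
```

View pics/w4.png

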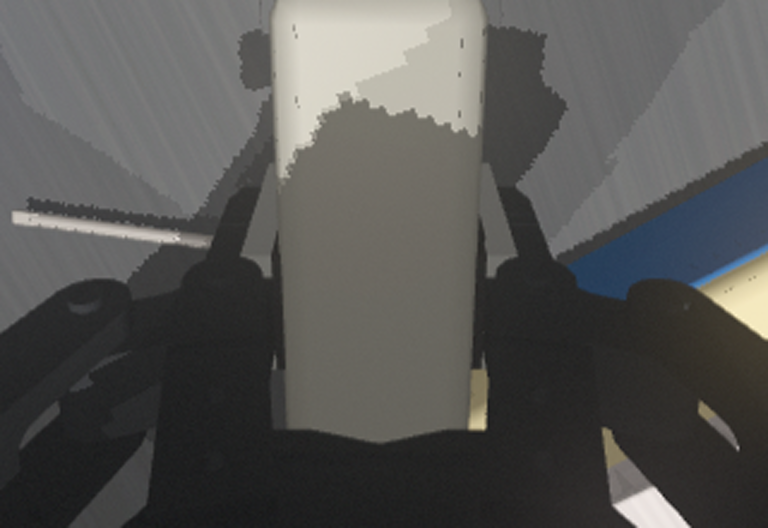

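Button is hidden between pad and head, gap consistent with squeezed. Lifting, with a 1.5 mm lateral relief.

>>> apply_moves([
  [0, 0, 0, 0, -0.001, 0, 1],
  [0, 0, 0, 0, -0.0015, -0.004, 1],
  [0, 0, 0, 0, -0.0015, -0.01, 1],
  [0, 0, 0, 0, -0.0015, -0.018, 1],
  [0, 0, 0, 0, -0.0015, -0.026, 1],
  [0, 0, 0, 0, -0.0015, -0.034, 1],
  [0, 0, 0, 0, -0.0015, -0.042, 1],
  [0, 0, 0, 0, -0.0015, -0.05, 1],
  [0, 0, 0, 0, -0.0015, -0.058, 1],
  [0, 0, 0, 0, -0.0015, -0.066, 1],
  [0, 0, 0, 0, -0.0015, -0.074, 1],
  [0, 0, 0, 0, -0.0015, -0.08, 1],
], grip_force=80)

```text
clock: 6.65
position: [0.4631, 0.2769, 0.2452]
ee_rot: [0.827, 0.562, -0.001, -0.001]
force: [-4.8, 4.4, -6.8]
finger_gap: 0.363
```

Run:
```python
from h import *
im=grab_frame('scene');save('sc5.png',crop(im,330,80,480,260,3.3))
s=state();print(s['clock'],s['position'],s['force'],s['moment'],s['finger_gap'])
```

```text
6.7 [0.4631395  0.27696677 0.24610384] [-7.26180963  3.68410569 -2.44078905] [ 0.93357292  1.30180126 -0.10939988] 0.3628030991243886
```

View pics/sc5.png

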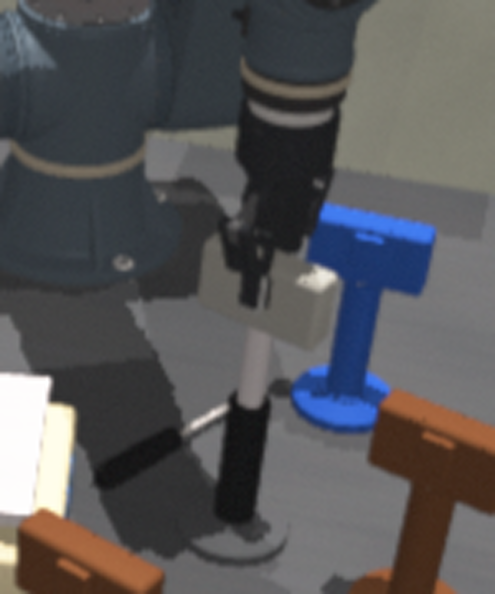

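The aluminium tube is out (at 255,370 in the crop), so the head follows. On to the second stop.

>>> apply_moves([
  [0, 0, 0, 0, 0, -0.007, 1],
  [0, 0, 0, 0, 0, -0.014, 1],
  [0, 0, 0, 0, 0, -0.021, 1],
  [0, 0, 0, 0, 0, -0.028, 1],
  [0, 0, 0, 0, 0, -0.034, 1],
  [0, 0, 0, 0, 0, -0.039, 1],
  [0, 0, 0, 0, 0, -0.041, 1],
  [0, 0, 0, 0, 0, -0.042, 1],
  [0, 0, 0, 0, 0, -0.043, 1],
  [0, 0, 0, 0, 0, -0.043, 1],
])

```text
clock: 7.7
position: [0.4631, 0.2769, 0.2869]
ee_rot: [0.827, 0.562, -0.002, -0.001]
force: [-4.2, 6.4, -12.4]
finger_gap: 0.368
```

Run:
```python
from h import *
im=grab_frame('scene');save('sc6.png',crop(im,250,80,480,270,3))
s=state();print(s['clock'],s['position'],s['force'],s['moment'],s['finger_gap'])
```

```text
7.75 [0.46306912 0.27693044 0.28694812] [ -3.72370764   5.96933786 -12.59804508] [ 1.36696524  0.38566114 -0.06962979] 0.3651871743798428
```

View pics/sc6.png

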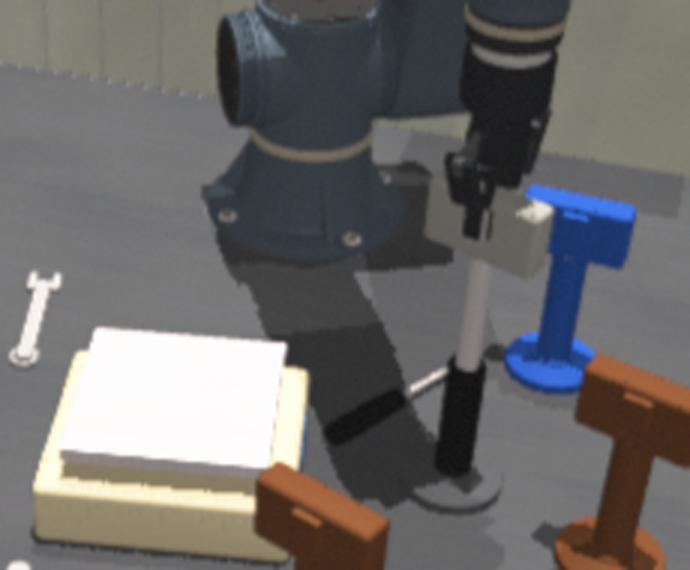

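Lift is 120 mm with the downward force rising. I'll pull 1 mm more to confirm the hard stop.

>>> apply_moves([
  [0, 0, 0, 0, 0, -0.001, 1],
  [0, 0, 0, 0, 0, -0.001, 1],
  [0, 0, 0, 0, 0, -0.001, 1],
  [0, 0, 0, 0, 0, -0.001, 1],
])

```text
clock: 8.15
position: [0.463, 0.2769, 0.287]
ee_rot: [0.827, 0.562, -0.002, -0.001]
force: [-2.9, 8.0, -19.6]
finger_gap: 0.365
```

Run:
```python
from h import *
s=state();print(s['clock'],s['position'],s['force'],s['finger_gap'],np.abs(s['dq']).max())
im=grab_frame('top');save('top7.png',im)
# head bottom: expected end-of-head corners at full extension in scene
a=np.radians(68.4);Y=np.array([np.cos(a),np.sin(a)]);X=np.array([np.sin(a),-np.cos(a)]);c=np.array([.464,.2775])
for e in(.112,.12):
  p=c+.055*Y+.016*X;print(e,proj('scene',(*p,.147+e)),proj('scene',(*p,.209+e)))
sc=grab_frame('scene');save('sc7.png',crop(sc,380,130,450,190,10))
```

```text
8.15 [0.46303594 0.27689439 0.28697165] [ -2.91595395   8.00727438 -19.6372492 ] 0.3652074815822596 0.002030463605619165
0.112 [424.3466228  176.34271003] [427.70744141 155.84224474]
0.12 [424.76993571 173.76056782] [428.15487791 153.11295238]
```

View pics/sc7.png

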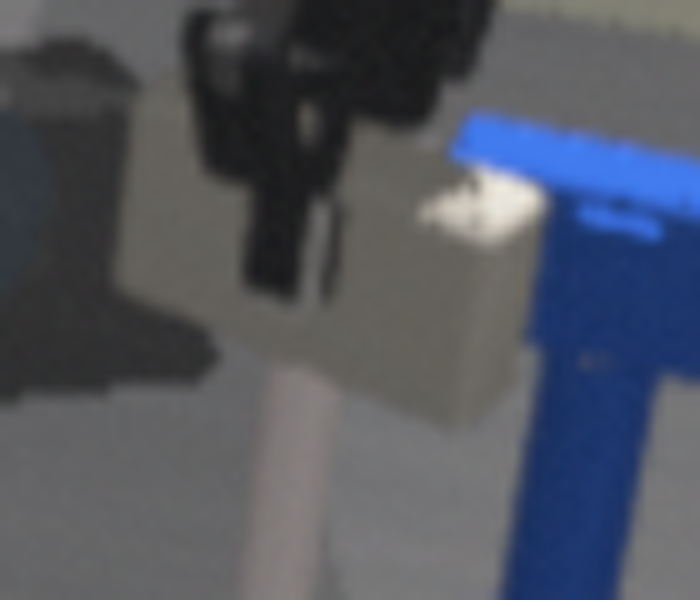

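View pics/top7.png

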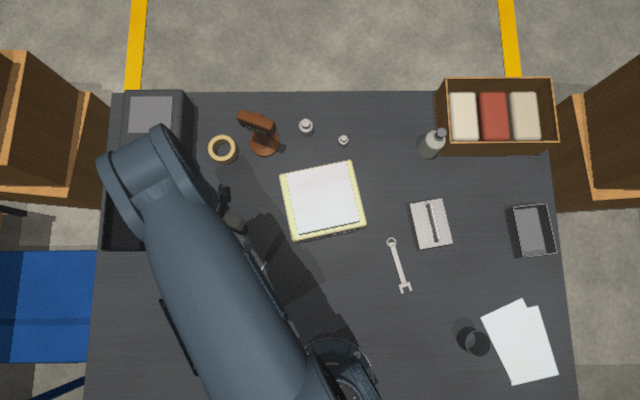

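The head's bottom corner is at scene (425.8,173.2); the model for 120 mm gives (424.8,173.8). The pull rose 7 N with no further travel, so this is the hard stop. In the top view the pan is still seated and the loose objects are in place. Handing in.

Run:
```python
from h import *
print(sign_off())
```

```text
the job is handed in; nothing more can be done
None
```

I pressed the scale's pan level, then squeezed the read-out's release button and pulled the head past the first click to its second stop. I handed the job in at about 8 s with the head still gripped.

- **Pan:** the fingertips bottomed out at 106.7 mm above the table under about 32 N, where seated is 107 mm. In the scene picture the front edge had dropped and the rear edge had not moved. I did not measure the pan's tilt angle directly.
- **Button:** I did not read the button joint directly. With the grip set to 60 N for closing and 80 N for the lift, the finger gap closed to about 0.365 of full opening. The catch let go, so the button must have been in.
- **Read-out:** the head rose 120.1 mm. A further 1 mm of pull added about 7 N without moving it, which is the hard stop. The head's lower corner in the scene picture was within about 1 pixel of where 120 mm puts it.
- **Loose things:** the weights, spanner, tape and bottle are in the same places in the last top view. The arm partly hid the screwdriver there, but the scene view showed it still in place.

No check failed or disagreed.

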